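Shut the draught shield and zero the balance touch-free

ROBOT

A 7-joint arm with a two-finger parallel gripper is mounted at the origin on the work surface. World frame = base frame: x ahead of the robot, y to its left, z up, the work surface at z = 0. Lengths are in m, angles in degrees, forces in N, time in s.
With the tool pointing down it reaches from about 0.425 to 0.875 m from the base axis. Payload 4.7 kg.
Tool frame: the origin (TCP) lies midway between the tips of the shut fingers; the grasp point (between the pads) lies 19 mm behind it; z points along the fingers, x is the direction in which the jaws open and shut, and the axes are right-handed (so a half turn about z gives the same grasp; the last joint's range is limited). The gripper opens to 87 mm and grips with 3 to 60 N. Pads are 19 mm wide; open, the fingers measure 117 mm over their backs; the gripper's body (75 mm by 190 mm) begins 51 mm behind the grasp point.
Start: joints at [-74.593, 18.392, -4.016, 83.108, 1.295, 78.541, -3.26], TCP at [0.164, 0.629, 0.188] pointing down, gripper open.
Joint ranges: [-163.93, 163.93], [-17.29, 119.83], [-79.2, 71.16], [3.27, 140.29], [-89.18, 269.18], [5.43, 117.66], [-154.24, 154.24]. Speed limits (degrees/s): [147.25, 147.25, 180, 180, 180, 180, 180].

INTERFACE

Orientations are given as [roll, pitch, yaw] about the fixed x, y, z axes, in that order (R = Rz(yaw) Ry(pitch) Rx(roll)).
In Python, from cell import telemetry, optics, env gives the robot as it stands.
- The arm moves only by the tool arm_command, never from a script. Its arguments are lists of equal length, an entry for each row: "translation": the shift along the tool's x, y, z in cm, a list of three; "twist": the turn about the tool's z in degrees. In form: {"translation": [[x, y, z], ...], "twist": [twist, ...]}. A call has 1 to 10 rows; each row shifts and turns the pose as measured when the row begins, along the tool's axes as they then stand; what a row does not reach is not made up. A row lasts 1/8 s, in which the tool goes at most 62.5 mm and 10.7 degrees, less where a joint would pass 70% of its speed; a pose out of reach is approached as far as the arm can. A call is refused whole if a number of a shift passes 6.25 or a number of a turn 10.7, either way. A call with a gripper value outside its range is refused whole. "grip" is the opening in per cent of the stroke, from 0 (shut) to 100 (fully open), set as the call begins (left out, the last holds). The fingers move at their own pace and stop on an object; "force" is the grip in N (left out, the last holds). Time passes only in rows, so rows that do not move let the fingers close. It gives the time, the measured TCP pose, the force and the opening at its end, in the units of the state.
- telemetry.get_obs(): the state, without advancing time (a new reading comes with each control period).
- optics.read_camera(name): name is "side" or "top"; returns a dict with "img" (480x640x3 uint8, blue, green, red), "fx", "fy", "cx", "cy" (pixels), "extrinsics" (4x4, takes a point from camera to world coordinates). Camera axes: x right, y up, looking along -z (the intrinsics and any distortion apply to the point x, -y, -z); pixel columns grow to the right and rows downward; lengths in m; the calibration is good to about 2 mm. A picture is of the moment at which its call begins. There is no depth.
- env.sign_off(): hands the job in, once; it reports no verdict.
The state is a dict: "time_s": time; "qpos": joint angles; "joint_velocities": joint speeds; "effort": joint torques, N m; "tool_pos": TCP position; "tool_rot": TCP orientation; "force": force on the tool from outside, world axes, zero at the start; "wrist_torque": the same for the moment, N m; "grip_width": finger opening in m.
Only numpy, scipy, OpenCV 4.12 (cv2) and the standard library are available. Lean on these libraries where they do the work, as an engineer would, in place of code of your own. Each camera call takes 0.05 s, during which the arm holds its last target. There are 200 camera calls.

TASK

With a fingertip or the outside of the fingers, gently push the balance's sliding top panel fully shut by the upright face of its red ledge. Then zero the balance: point straight at the blue touch-free sensor, holding the fingertips about 2 to 3 cm above the middle of its window for a good two seconds without touching it, and then draw the hand at least 20 cm away from it. Grasp nothing, touch no sensor, do not bring the fingers low over the yellow or green sensor, and leave everything else on the bench where it stands.

Things in the scene. Friction and masses are not known exactly. Their poses are not given: they have to be found in the camera images.
- balance: white laboratory balance, fixed to the bench, 200 x 200 mm housing 58 mm high with a 36 mm high display console reaching to 175 mm in -x of the origin; on it a glass draught shield 170 x 170 mm (frame 184 mm in x) up to z = 161 mm, roofed by a sliding panel. Origin: underside, below the centre of the shield; own x away from its display, own y is the direction in which the panel is pushed shut, z up
- shield (a joint): the sliding roof panel (170 x 170 x 8 mm, aluminium frame and glass, underside at 161 mm): metres it stands open, 0 = its edge flush with the shield (shut), up to 0.13 = open, sticking out towards the balance's own -y. It stays where it is left, slides with about 2 to 3 N, and may overrun to -0.015 where it meets a stop; it counts as shut below 0.008
- push_face (a point): centre of the upright outer face of the red ledge on the panel's -y end. The face is 100 mm long (along the balance's x) and 30 mm high, from 169 to 199 mm over the bench (this point 184 mm), flush with the edge of the panel and 85 mm from the panel's middle; the ledge slopes down on the other side. Push the face along the balance's +y
- pod_blue: wireless touch-free sensor: loose white round puck 72 mm across, 30 mm high, about 300 g, with a flat blue disc on top and a 24 mm black window in its middle (zeroes the balance). Origin: centre of its underside; the window is 30 mm above it, z up
- pod_yellow: wireless touch-free sensor: loose white round puck 72 mm across, 30 mm high, about 300 g, with a flat yellow disc on top and a 24 mm black window in its middle (another function, not to be triggered). Origin: centre of its underside; the window is 30 mm above it, z up
- pod_green: wireless touch-free sensor: loose white round puck 72 mm across, 30 mm high, about 300 g, with a flat green disc on top and a 24 mm black window in its middle (another function, not to be triggered). Origin: centre of its underside; the window is 30 mm above it, z up
- dish_mid (a point): centre, half-way up, of a loose stainless bowl 120 mm across, 45 mm high; leave alone
- jar_mid (a point): centre of a loose amber jar, 60 mm across, 90 mm high; leave alone
- tin_center (a point): centre of a loose aluminium sample tin, 60 mm across, 50 mm high; leave alone
- weight_mid (a point): centre of a loose brass calibration weight, 32 mm across, 55 mm high; leave alone
- spatula: loose spatula with a black handle lying on the bench beyond the balance; leave alone
Not all that is in view belongs to the job. What is shaped like the pod_blue but brown, pink or purple is not meant.

How it is judged:
By the outcome, as a careful person would: the job done as asked, in the order asked, and still so for the second after the job is handed in, with the robot touching nothing.
It also fails if it takes over 48 s, if anything falls off the work surface, if the arm or the gripper's body presses on something with over 40 N, if the wrist force passes 120 N, or if a joint passes its speed limit or range.

## Working session

There is one attempt and no reset: what is moved stays moved. The work goes in short steps, Python scripts to look and compute and a tool call to move; the robot and the scene stay as the last step left them, time stands still between calls to the robot, and variables do not carry over. Pictures are saved under pics/ and viewed, about 8 in all and at most 12, crops included, and the job is handed in when it is done.

Besides the shell and the picture viewer there is one more tool, called after "Emit:" as name(argument=value, ...), one argument or row to a line, values as JSON. arm_command: Moves the arm, as the interface text tells. Its arguments: {"type":"object","properties":{"translation":{"type":"array","items":{"type":"array","items":{"type":"number"}}},"twist":{"type":"array","items":{"type":"number"}},"grip":{"type":"number"},"force":{"type":"number"}},"required":["translation","twist"]}

```bash
mkdir -p pics; ls; cat > h.py <<'E'
import numpy as np,cv2
from cell import telemetry,optics,env
def shot(n,f):
    c=optics.read_camera(n); cv2.imwrite('pics/'+f,c['img']); return c
def ray(c,u,v):
    d=np.array([(u-c['cx'])/c['fx'],-(v-c['cy'])/c['fy'],-1.]); E=np.array(c['extrinsics']); return E[:3,3],E[:3,:3]@d
def onz(c,u,v,z):
    o,d=ray(c,u,v); return o+d*(z-o[2])/d[2]
def proj(c,p):
    E=np.array(c['extrinsics']); q=E[:3,:3].T@(np.array(p)-E[:3,3]); return c['cx']+c['fx']*q[0]/-q[2], c['cy']-c['fy']*q[1]/-q[2]
E
python3 - <<'E'
from h import *
for n in('top','side'):
    c=shot(n,n+'0.png'); print(n,{k:c[k] for k in c if k!='img'})
print(telemetry.get_obs())
E
```

```text
pics
top {'fx': 606.664519372847, 'fy': 606.664519372847, 'cx': 328.1099247510133, 'cy': 239.34696081921732, 'extrinsics': array([[ 0.00703943,  0.99314759, -0.11665468,  0.40206422],
       [-0.99963141,  0.0039301 , -0.02686276, -0.14166172],
       [-0.02622022,  0.11680078,  0.99280919,  1.36430558],
       [ 0.        ,  0.        ,  0.        ,  1.        ]])}
side {'fx': 539.2155806704626, 'fy': 539.2155806704626, 'cx': 312.5721415398025, 'cy': 240.90400043941057, 'extrinsics': array([[ 0.8570335 ,  0.28589604, -0.42866891,  0.09864708],
       [-0.51522969,  0.48462876, -0.70687576, -0.82929884],
       [ 0.0056523 ,  0.82667915,  0.56264521,  0.70053192],
       [ 0.        ,  0.        ,  0.        ,  1.        ]])}
{'time_s': 0.1, 'qpos': array([-74.59309019,  18.43608985,  -4.01563798,  83.16824197,
         1.29502163,  78.5414002 ,  -3.26123924]), 'joint_velocities': array([-0.01523207, -0.18922698,  0.06706719, -0.04741476,  0.04286634,
        0.06504068, -0.06252244]), 'effort': array([-4.61780553e-05, -4.92569411e+01, -4.05704845e-01, -3.13398778e+01,
       -6.41728216e-02,  3.94689047e-02,  8.47664910e-05]), 'tool_pos': array([0.16374302, 0.62845558, 0.18685359]), 'tool_rot': array([1.79994519e+02, 1.00496720e-01, 7.54015535e+01]), 'force': array([-0.34884569, -0.24158573,  0.29610645]), 'wrist_torque': array([ 0.00585256, -0.01161854, -0.03814018]), 'grip_width': 0.0872506723495108}
```

View pics/top0.png

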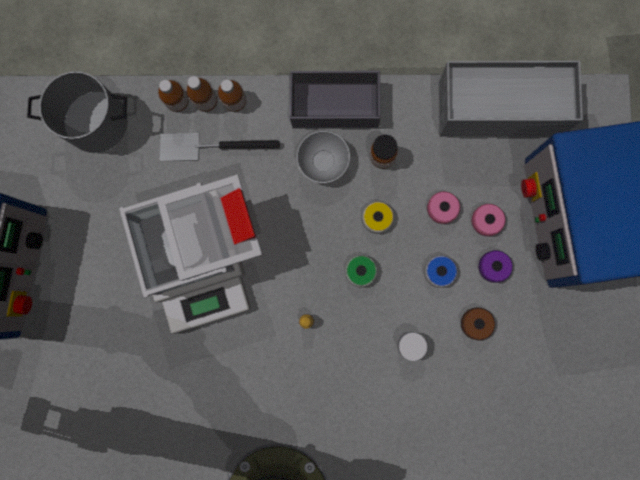

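View pics/side0.png

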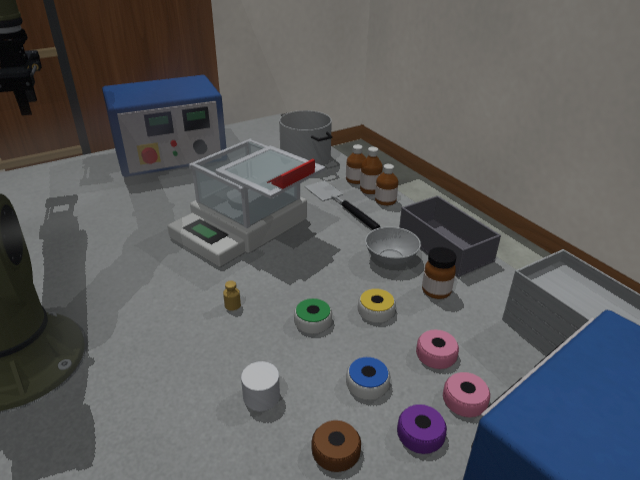

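```bash
cat > m.py <<'E'
from h import *
for n in('top','side'):
    c=optics.read_camera(n); h=cv2.cvtColor(c['img'],cv2.COLOR_BGR2HSV)
    def m(lo,hi): return cv2.inRange(h,lo,hi)
    for nm,k,z in(('red',m((0,170,60),(6,255,255))|m((174,170,60),(180,255,255)),.184),('blue',m((105,120,50),(120,255,255)),.03),('yellow',m((22,150,80),(32,255,255)),.03),('green',m((50,120,40),(80,255,255)),.03)):
        for q in cv2.findContours(k,0,2)[0]:
            if 100<cv2.contourArea(q)<3000:
                (u,v),s,a=cv2.minAreaRect(q); print(n,nm,(round(u),round(v)),np.round(s),round(a),onz(c,u,v,z).round(3))
                if nm=='red' and cv2.contourArea(q)>300:
                    P=cv2.approxPolyDP(q,2.5,True)[:,0]
                    for p in P: print('   ',p,onz(c,*p,.169).round(3),onz(c,*p,.199).round(3))
    r=(110,165,280,345) if n=='top' else (160,130,330,270)
    a=c['img'][r[1]:r[3],r[0]:r[2]]; a=cv2.resize(a,(500,int(500*a.shape[0]/a.shape[1])),interpolation=2)
    b=c['img'][200:350,330:530] if n=='top' else c['img'][280:480,290:490]
    b=cv2.resize(b,(300,int(300*b.shape[0]/b.shape[1])),interpolation=2)
    o=np.zeros((max(a.shape[0],b.shape[0]),800,3),'u1');o[:a.shape[0],:500]=a;o[:b.shape[0],500:]=b
    cv2.imwrite('pics/c_%s.png'%n,o)
E
python3 m.py
```

```text
top red (18, 304) [10. 15.] 9 [0.41  0.497 0.184]
top red (237, 216) [51. 22.] 73 [0.587 0.07  0.184]
    [239 189] [0.644 0.071 0.169] [0.638 0.065 0.199]
    [221 198] [0.625 0.107 0.169] [0.62  0.1   0.199]
    [235 243] [0.534 0.076 0.169] [0.531 0.071 0.199]
    [254 236] [0.549 0.038 0.169] [0.545 0.034 0.199]
top red (528, 188) [17. 13.] 90 [ 0.645 -0.502  0.184]
top blue (441, 271) [28. 28.] 45 [ 0.491 -0.354  0.03 ]
top yellow (378, 216) [26. 28.] 90 [ 0.611 -0.216  0.03 ]
top green (361, 270) [27. 27.] 45 [ 0.491 -0.178  0.03 ]
side red (295, 174) [12. 47.] 62 [0.587 0.048 0.184]
    [314 160] [0.673 0.114 0.169] [0.64  0.061 0.199]
    [281 175] [0.574 0.087 0.169] [0.548 0.035 0.199]
    [273 183] [0.543 0.064 0.169] [0.518 0.013 0.199]
    [284 187] [0.554 0.037 0.169] [ 0.529 -0.012  0.199]
    [313 171] [0.643 0.068 0.169] [0.612 0.018 0.199]
side blue (368, 372) [30. 38.] 90 [ 0.492 -0.358  0.03 ]
side blue (162, 92) [ 33. 118.] 89 [0.633 1.132 0.03 ]
side yellow (377, 300) [20. 32.] 90 [ 0.612 -0.221  0.03 ]
side green (312, 310) [22. 33.] 90 [ 0.492 -0.183  0.03 ]
```

View pics/c_top.png

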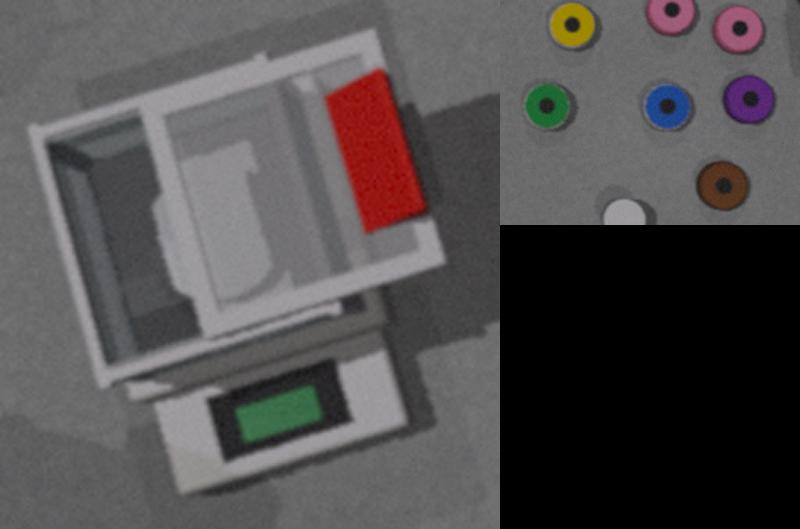

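```bash
python3 - <<'E'
from h import *
c=optics.read_camera('top'); s=optics.read_camera('side')
# crop scale 0.34, offset 110,165
f=lambda u,v,z: onz(c,110+u*.34,165+v*.34,z)[:2]
def ang(a,b): d=a-b; return np.degrees(np.arctan2(d[1],d[0])).round(1)
L1,L2=f(34,128,.161),f(101,387,.161); P1,P2=f(140,108,.169),f(203,338,.169)
R1,R2=f(376,30,.169),f(445,263,.169); F1,F2=f(385,68,.169),f(429,212,.169)
for n,a,b in(('shieldL',L1,L2),('panelL',P1,P2),('panelR',R1,R2),('face',F1,F2)): print(n,a,b,ang(a,b),np.hypot(*(a-b)))
x=np.array([np.cos(np.radians(16)),np.sin(np.radians(16))]);y=np.array([-x[1],x[0]])
for n,p in(('L',(L1+L2)/2),('PL',(P1+P2)/2),('PR',(R1+R2)/2),('F',(F1+F2)/2)): print(n,p,p@x,p@y)
for u,v in((125,170),(222,155)):
    b=onz(s,u,v,0); print(b, [ (z,np.round(proj(s,[b[0],b[1],z]))) for z in(.15,.2,.25,.3)])
E
```

```text
shieldL [0.60474685 0.31040839] [0.42723052 0.25622248] 17.0 0.18560216271415428
panelL [0.61746199 0.23477727] [0.46038104 0.18568168] 17.4 0.16457460194242113
panelR [0.67210267 0.07378731] [0.5118688  0.02309962] 17.6 0.16805991575202228
face [0.64560419 0.06695369] [0.54648864 0.0346614 ] 18.0 0.10424338938187447
L [0.51598868 0.28331544] 0.5740924754094513 0.13011452008963087
PL [0.53892152 0.21022948] 0.575991707354509 0.05353863998797628
PR [0.59198573 0.04844347] 0.582406037939828 -0.1166065333934964
F [0.59604641 0.05080754] 0.5869610399430285 -0.11545331241991216
[0.35699619 0.63017801 0.        ] [(0.15, array([114., 120.])), (0.2, array([111., 102.])), (0.25, array([107.,  83.])), (0.3, array([103.,  63.]))]
[6.34328332e-01 5.82857304e-01 1.11022302e-16] [(0.15, array([217., 107.])), (0.2, array([216.,  90.])), (0.25, array([214.,  72.])), (0.3, array([212.,  53.]))]
```

Emit:
arm_command(
  translation=[
    [0,0,-4],
    [0,0,-4],
    [0,0,-4],
    [0,0,-4],
    [0,0,-4],
    [0,0,-4],
  ],
  twist=[9.9,9.9,9.9,9.9,9.9,9.9],
  grip=0,
)

```text
time_s: 1.05
tool_pos: [0.1636, 0.6272, 0.4293]
tool_rot: [179.5, 0.3, 14.1]
force: [0.1, 1.3, 0.8]
grip_width: 0.0347
```

Emit:
arm_command(
  translation=[
    [2,5.5,0],
    [2,5.5,0],
    [2,5.5,0],
    [2,5.5,0],
    [2,5.5,0],
    [2,5.5,0],
    [2,5.5,0],
    [2,5.5,0],
    [2,5.5,0],
    [2,5.5,0],
  ],
  twist=[-3.3,0,0,0,0,0,0,0,0,0],
)

```text
time_s: 2.3
tool_pos: [0.5249, 0.1534, 0.4336]
tool_rot: [180.0, -0.1, 18.0]
force: [0.7, 0.3, -0.1]
grip_width: 0.0003
```

Emit:
arm_command(
  translation=[
    [1.3,5.7,0],
    [1.3,5.7,0],
    [1.3,5.7,0.5],
    [0,0,5],
    [0,0,5],
    [0,0,5],
    [0,0,4],
    [0,0,3],
    [0,0,1],
  ],
  twist=[-0.6,0,0,0,0,0,0,0,0],
)

```text
time_s: 3.42
tool_pos: [0.6218, -0.0108, 0.1918]
tool_rot: [179.7, -0.2, 18.0]
force: [-0.0, 0.5, 0.5]
grip_width: 0.0007
```

```bash
python3 - <<'E'
from h import *
o=telemetry.get_obs(); print(o['tool_pos'],o['tool_rot'],o['force'])
a=shot('top','a.png'); b=shot('side','b.png')
A=cv2.resize(a['img'][160:340,120:320],(500,450),interpolation=2);B=cv2.resize(b['img'][110:290,180:300],(300,450),interpolation=2)
cv2.imwrite('pics/ab.png',np.hstack([A,B]))
E
```

```text
[ 0.62175457 -0.01075513  0.19179486] [179.67030499  -0.22428743  18.0002741 ] [-0.04119484  0.50343542  0.51296799]
```

View pics/ab.png

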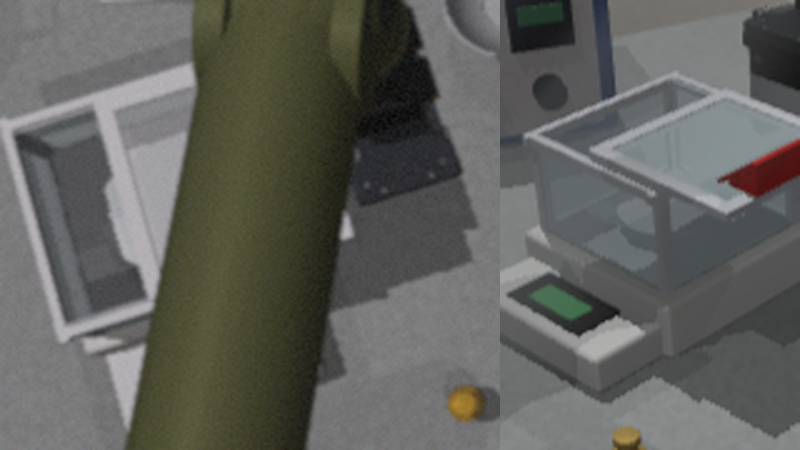

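Emit:
arm_command(
  translation=[
    [0,-1,1],
    [0,-1,0.5],
    [0,-1,0],
    [0,-1,0],
    [0,-0.5,0],
    [0,-0.5,0],
    [0,-0.5,0],
    [0,-0.5,0],
    [0,-0.5,0],
    [0,-0.5,0],
  ],
  twist=[-0.4,0,0,0,0,0,0,0,0,0],
)

```text
time_s: 4.78
tool_pos: [0.6019, 0.0605, 0.1814]
tool_rot: [179.6, -0.7, 18.5]
force: [-0.4, -0.7, 0.5]
grip_width: 0.0005
```

```bash
cat > look.py <<'E'
from h import *
import sys
o=telemetry.get_obs(); print(o['tool_pos'],o['tool_rot'],o['force'])
b=shot('side','b.png'); a=shot('top','a.png')
B=cv2.resize(b['img'][110:260,180:380],(800,600),interpolation=2)
cv2.imwrite('pics/'+sys.argv[1],B); print(proj(b,o['tool_pos']))
E
python3 look.py s2.png
```

```text
[0.60187487 0.06048495 0.1814362 ] [179.57815665  -0.74340843  18.45486676] [-0.37633054 -0.68945575  0.52253351]
(np.float64(298.2971033626548), np.float64(171.66817002342165))
```

View pics/s2.png

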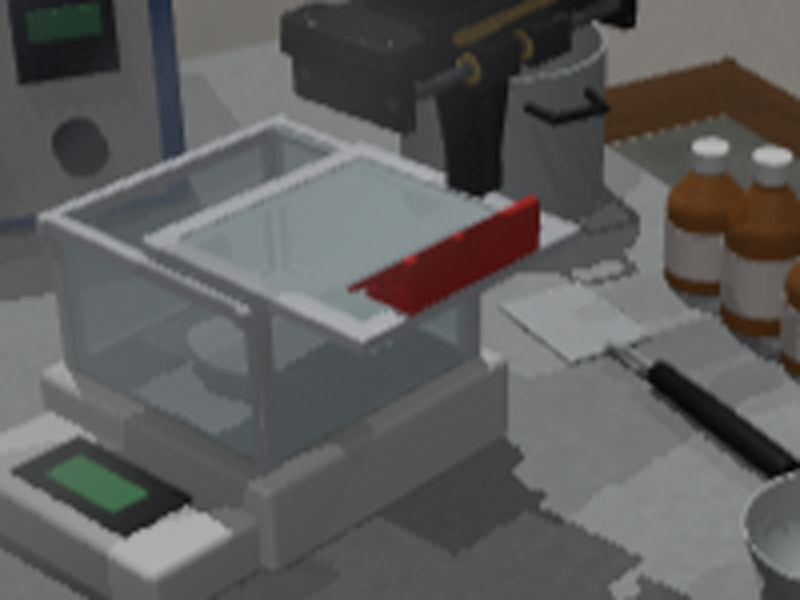

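Emit:
arm_command(
  translation=[
    [0,3,0],
    [0,4,0],
    [0,4,0],
    [0,1,0],
    [0,0,0],
  ],
  twist=[0,0,0,0,0],
)

```text
time_s: 5.5
tool_pos: [0.6411, -0.0537, 0.1819]
tool_rot: [179.6, -0.7, 18.7]
force: [-0.7, 0.5, -0.1]
grip_width: 0.0006
```

```bash
python3 look.py s3.png; python3 - <<'E'
from h import *
a=cv2.imread('pics/a.png')[130:280,200:330];b=cv2.imread('pics/b.png')[90:240,240:380]
cv2.imwrite('pics/s3.png',np.hstack([cv2.resize(a,(390,450),interpolation=2),cv2.resize(b,(400,428),interpolation=2,dst=None) if 0 else cv2.resize(b,(410,450),interpolation=2)]))
E
```

```text
[ 0.64110289 -0.05367403  0.18185956] [179.63900722  -0.7390846   18.71903909] [-0.69854126  0.50269838 -0.06227523]
(np.float64(343.9137464023607), np.float64(189.52755013415194))
```

View pics/s3.png

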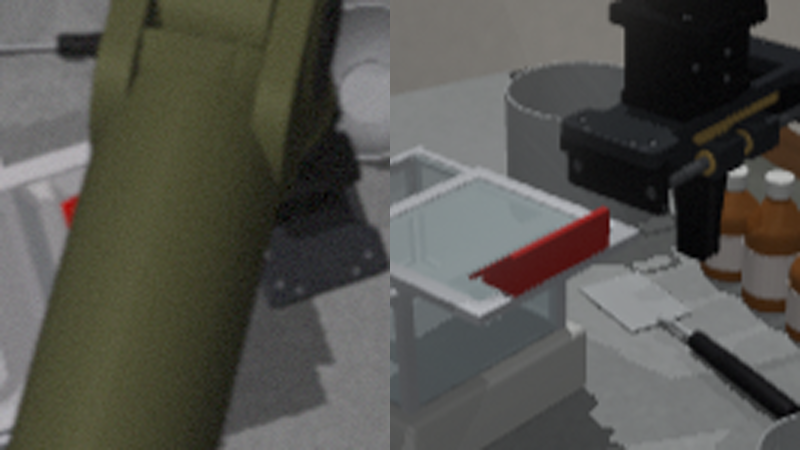

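```bash
python3 - <<'E'
from h import *
c=optics.read_camera('top'); s=optics.read_camera('side')
def tri(p,q):
    o1,d1=ray(c,*p);o2,d2=ray(s,*q); A=np.stack([d1,-d2],1);t=np.linalg.lstsq(A,o2-o1,rcond=None)[0]
    a,b=o1+d1*t[0],o2+d2*t[1]; return ((a+b)/2).round(3),np.linalg.norm(a-b).round(4)
T=telemetry.get_obs()['tool_pos'];x=np.array([.948,.319,0]);y=np.array([.319,-.948,0])
for p,q in(((289.3,231.7),(298.7,129.3)),((327.7,216),(337.3,140))):
    P,e=tri(p,q); print(P,e,'tool',(P-T)@x,(P-T)@y,P[2]-T[2])
# where along side ray could tip be
for z in(.18,.19,.2,.21,.22,.23): print(z,onz(s,345,176,z).round(3))
E
```

```text
[ 0.539 -0.048  0.328] 0.0054 tool -0.09559411665159527 -0.035873822372404066 0.14603985912209672
[ 0.571 -0.116  0.326] 0.0139 tool -0.08695011665159535 0.03879817762759591 0.14403985912209671
0.18 [ 0.677 -0.003  0.18 ]
0.19 [ 0.666 -0.019  0.19 ]
0.2 [ 0.655 -0.035  0.2  ]
0.21 [ 0.644 -0.051  0.21 ]
0.22 [ 0.633 -0.067  0.22 ]
0.23 [ 0.622 -0.083  0.23 ]
```

Emit:
arm_command(
  translation=[
    [0,0,1.5],
    [0,0,1.5],
    [0,0,0.3],
    [0,0,0],
  ],
  twist=[1,0,0,0],
)

```text
time_s: 6.2
tool_pos: [0.6406, -0.0482, 0.1455]
tool_rot: [179.8, -0.7, 18.1]
force: [0.5, 0.3, -0.3]
grip_width: 0.0003
```

```bash
python3 look.py s4.png; python3 - <<'E'
from h import *
s=optics.read_camera('side'); cv2.imwrite('pics/s4.png',cv2.resize(s['img'][90:240,240:390],(600,600),interpolation=2))
T=telemetry.get_obs()['tool_pos']
for dz in(0,.01,.02,.03,.04,.07,.1): u,v=proj(s,T+[0,0,dz]); print(dz,round((u-240)*4),round((v-90)*4))
E
```

```text
[ 0.64060521 -0.0482393   0.14547282] [179.79937962  -0.67669461  18.07414238] [ 0.48872483  0.28863557 -0.2586514 ]
(np.float64(341.5374774083345), np.float64(204.22067184216382))
0 407 455
0.01 408 438
0.02 409 421
0.03 410 403
0.04 410 386
0.07 413 332
0.1 415 276
```

View pics/s4.png

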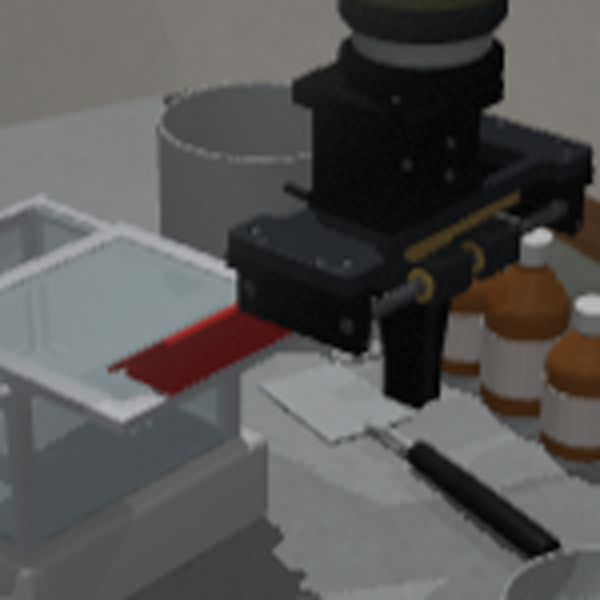

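Emit:
arm_command(
  translation=[
    [-1,-2,0],
    [0,-2,0],
    [0,-2,0],
    [0,-1,0],
    [0,-0.5,0],
    [0,-0.5,0],
    [0,-0.5,0],
    [0,-0.5,0],
    [0,-0.5,0],
  ],
  twist=[0.7,0,0,0,0,0,0,0,0],
)

```text
time_s: 7.48
tool_pos: [0.6045, 0.0374, 0.1486]
tool_rot: [179.6, -1.0, 17.0]
force: [-0.0, -0.6, -0.5]
grip_width: 0.0005
```

```bash
python3 m.py | grep -A6 "side red"
```

```text
side red (287, 179) [12. 29.] 62 [0.565 0.041 0.184]
side blue (368, 372) [30. 38.] 90 [ 0.492 -0.358  0.03 ]
side blue (162, 92) [ 33. 118.] 89 [0.633 1.132 0.03 ]
side yellow (377, 300) [20. 32.] 90 [ 0.612 -0.221  0.03 ]
side green (313, 310) [22. 32.] 90 [ 0.493 -0.183  0.03 ]
```

Emit:
arm_command(
  translation=[
    [0,-0.5,0],
    [0,-0.5,0],
    [0,-0.5,0],
    [0,-0.5,0],
    [0,-0.5,0],
    [0,-0.5,0],
  ],
  twist=[-0.4,0,0,0,0,0],
)

```text
time_s: 8.32
tool_pos: [0.5956, 0.0648, 0.1486]
tool_rot: [179.4, -1.1, 17.3]
force: [0.1, -1.7, 0.1]
grip_width: 0.0003
```

```bash
python3 look.py s5.png
```

```text
[0.5956398  0.06479754 0.14860027] [179.37612388  -1.05189724  17.30351672] [ 0.11372321 -1.71438211  0.12907604]
(np.float64(294.91315918916416), np.float64(185.32015470857326))
```

View pics/s5.png

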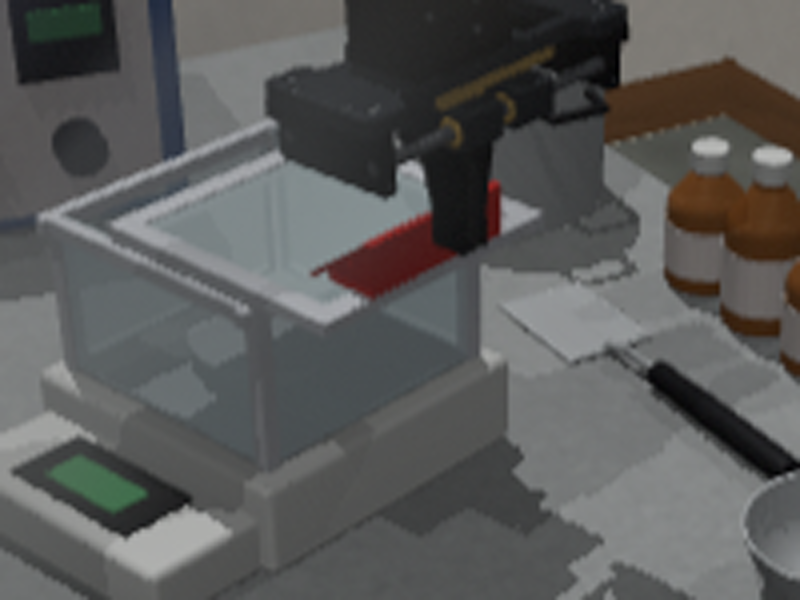

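Emit:
arm_command(
  translation=[
    [0,-0.5,0],
    [0,-0.5,0],
    [0,-0.5,0],
    [0,-0.5,0],
    [0,-0.5,0],
    [0,-0.5,0],
    [0,-0.5,0],
    [0,-0.5,0],
    [0,-0.5,0],
    [0,-0.4,0],
  ],
  twist=[0,0,0,0,0,0,0,0,0,0],
)

```text
time_s: 9.68
tool_pos: [0.5796, 0.1149, 0.1484]
tool_rot: [179.4, -1.0, 17.3]
force: [-0.1, -2.1, 1.7]
grip_width: 0.0006
```

```bash
python3 look.py s6.png; python3 -c "
import cv2,numpy as np
a=cv2.imread('pics/a.png')[165:310,105:225];b=cv2.imread('pics/b.png')[120:220,180:310]
cv2.imwrite('pics/s6.png',np.hstack([cv2.resize(a,(350,423),interpolation=2),cv2.resize(b,(450,423),interpolation=2)]))"
```

```text
[0.57956434 0.11493215 0.14839044] [179.40774253  -1.00273315  17.33213468] [-0.05649968 -2.05535738  1.70000499]
(np.float64(277.30590570960726), np.float64(177.77451572854545))
```

View pics/s6.png

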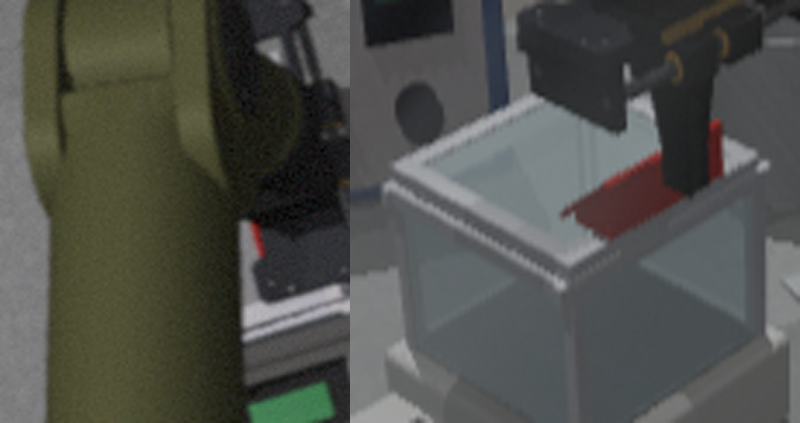

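Emit:
arm_command(
  translation=[
    [0,-0.5,0],
    [0,-0.2,0],
    [0,0,0],
    [0,1,0],
    [0,3,0],
    [0,5,0],
    [0,5,0],
  ],
  twist=[0,0,0,0,0,0,0],
)

```text
time_s: 10.65
tool_pos: [0.6202, -0.0065, 0.1483]
tool_rot: [179.8, -1.1, 18.0]
force: [0.6, -0.9, -0.2]
grip_width: 0.0003
```

```bash
python3 look.py s7.png; python3 m.py | grep -A6 "red (2"; python3 -c "
import cv2,numpy as np
b=cv2.imread('pics/b.png')[130:220,180:300]
cv2.imwrite('pics/s7.png',cv2.resize(b,(800,600),interpolation=2))"
```

```text
[ 0.62021994 -0.00649742  0.14828008] [179.77219478  -1.09164037  18.04313288] [ 0.58241601 -0.87589032 -0.18774314]
(np.float64(322.2130794796839), np.float64(196.77136704846507))
```

View pics/s7.png

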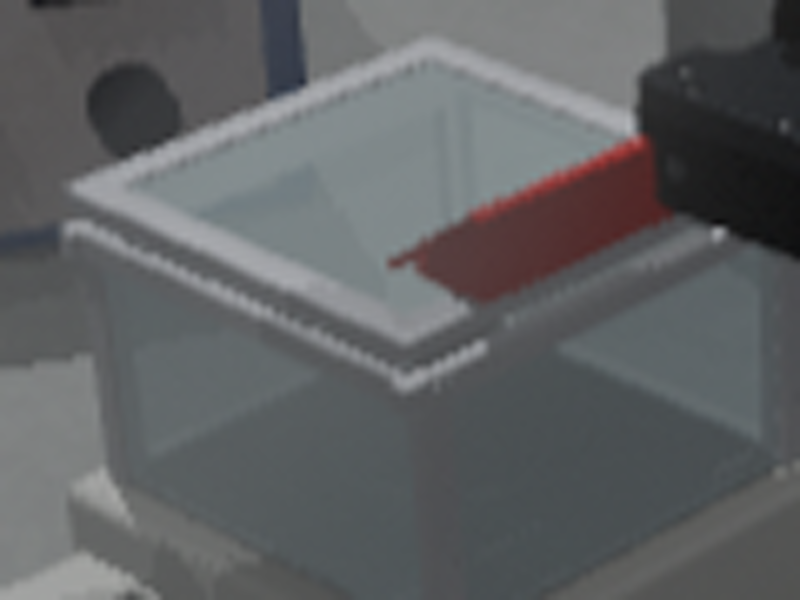

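Emit:
arm_command(
  translation=[
    [0,0,-4],
    [0,0,-4],
    [0,0,-4],
    [0,0,-4],
    [-3.8,4.85,0],
    [-3.8,4.85,0],
    [-3.8,4.85,0],
    [-3.8,4.85,0],
    [-3.8,4.85,0],
    [-3.8,4.85,0],
  ],
  twist=[0,0,0,0,0,0,0,0,0,0],
)

```text
time_s: 12.1
tool_pos: [0.4997, -0.3382, 0.3051]
tool_rot: [-179.5, -1.5, 20.4]
force: [1.0, -0.7, -0.1]
grip_width: 0.0003
```

```bash
python3 m.py; python3 - <<'E'
from h import *
s=optics.read_camera('side')
y=np.array([-.299,.954])
P=[onz(s,180+u/6.667,130+v/6.667,z)[:2] for u,v,z in((410,340,.169),(408,380,.161),(72,187,.169),(68,228,.161))]
print(P,(P[0]-P[1])@y,(P[2]-P[3])@y)
T=telemetry.get_obs(); print(T['tool_pos'],T['tool_rot'])
E
```

```text
top red (19, 304) [11. 17.] 8 [0.411 0.496 0.184]
top red (195, 229) [51. 22.] 74 [0.56  0.153 0.184]
    [197 203] [0.615 0.155 0.169] [0.61  0.147 0.199]
    [179 211] [0.599 0.191 0.169] [0.594 0.182 0.199]
    [192 256] [0.508 0.161 0.169] [0.505 0.154 0.199]
    [211 250] [0.52  0.124 0.169] [0.517 0.117 0.199]
top blue (437, 267) [17. 28.] 41 [ 0.499 -0.345  0.03 ]
top yellow (378, 216) [27. 28.] 90 [ 0.61  -0.216  0.03 ]
top green (361, 270) [27. 27.] 45 [ 0.491 -0.178  0.03 ]
side blue (368, 372) [39. 29.] 8 [ 0.492 -0.358  0.03 ]
side blue (161, 92) [ 32. 117.] 88 [0.631 1.134 0.03 ]
side yellow (377, 300) [20. 32.] 90 [ 0.612 -0.221  0.03 ]
side green (312, 310) [22. 33.] 90 [ 0.492 -0.183  0.03 ]
[array([0.49031216, 0.10474234]), array([0.48449272, 0.09492412]), array([0.43814653, 0.26285363]), array([0.43087774, 0.24986983])] 0.007626567903059465 0.010213173391960763
[ 0.49704531 -0.34157201  0.30506711] [-179.61274113   -1.30838471   19.79424087]
```

Emit:
arm_command(
  translation=[
    [-1,1.2,0],
    [0,0,5],
    [0,0,5],
    [0,0,5],
    [0,0,4],
    [0,0,3],
    [0,0,1.5],
    [0,0,0],
  ],
  twist=[0,0,0,0,0,0,0,0],
)

```text
time_s: 13.25
tool_pos: [0.5058, -0.3426, 0.0629]
tool_rot: [-179.5, -1.7, 21.2]
force: [-0.9, -1.1, -0.1]
grip_width: 0.0003
```

```bash
cat > tip.py <<'E'
from h import *
import sys
T=telemetry.get_obs(); t=T['tool_pos']; print(t,T['tool_rot'])
s=shot('side','b.png'); a=shot('top','a.png')
u0,v0=310,260
for dz in(0,.02,.03,.04): u,v=proj(s,t+[0,0,dz]); print(dz,round((u-u0)*5),round((v-v0)*5))
u,v=proj(s,[.4915,-.356,.03]); print('win',(u-u0)*5,(v-v0)*5)
B=cv2.resize(s['img'][v0:v0+120,u0:u0+110],(550,600),interpolation=2); cv2.imwrite('pics/'+sys.argv[1],B)
h=cv2.cvtColor(s['img'],cv2.COLOR_BGR2GRAY)[330:400,330:410]
E
python3 tip.py t1.png
```

```text
[ 0.50575887 -0.34258834  0.06294907] [-179.53232261   -1.67494865   21.17781215]
0 303 442
0.02 308 397
0.03 310 375
0.04 312 352
win 285.58213638343943 555.7690547530658
```

View pics/t1.png

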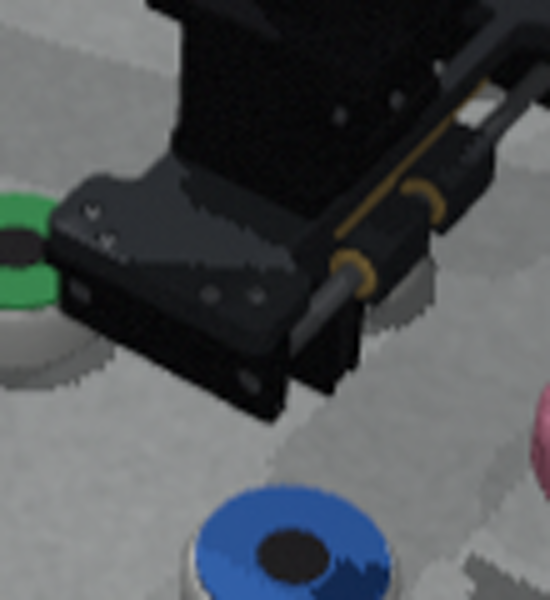

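```bash
python3 - <<'E'
from h import *
s=optics.read_camera('side'); t=telemetry.get_obs()['tool_pos']
for (u,v),o in(((376,338.6),(-.0106,-.0142)),((382,333),(.0174,-.0034))):
    for dz in(.02,.025,.03,.035): p=onz(s,u,v,t[2]+dz); print(dz,(p[:2]-o-t[:2]).round(4))
print(onz(s,310+293/5,260+557/5,.03))
E
```

```text
0.02 [0.0156 0.0119]
0.025 [0.0122 0.008 ]
0.03 [0.0089 0.0041]
0.035 [0.0055 0.0002]
0.02 [0.0036 0.0065]
0.025 [0.0001 0.0025]
0.03 [-0.0034 -0.0015]
0.035 [-0.0069 -0.0054]
[ 0.49327323 -0.35766663  0.03      ]
```

Emit:
arm_command(
  translation=[
    [-1,0.4,0],
    [-1,0.3,0],
    [0,0,1.5],
    [0,0,1],
    [0,0,0],
  ],
  twist=[0,0,0,0,0],
)

```text
time_s: 14.02
tool_pos: [0.4908, -0.3601, 0.0401]
tool_rot: [-179.9, -2.0, 21.0]
force: [0.7, -0.8, -0.2]
grip_width: 0.0006
```

Emit:
arm_command(
  translation=[
    [0.1,-0.3,0.5],
    [0,0,0.6],
    [0,0,0.2],
    [0,0,0],
  ],
  twist=[0,0,0,0],
)

```text
time_s: 14.52
tool_pos: [0.4917, -0.3558, 0.0259]
tool_rot: [-179.8, -2.0, 21.1]
force: [0.6, -0.0, -0.3]
grip_width: 0.0004
```

```bash
python3 tip.py t2.png
```

```text
[ 0.49166687 -0.35583188  0.02594533] [-179.84621416   -1.97165655   21.11839186]
0 285 564
0.02 289 521
0.03 291 499
0.04 293 477
win 285.58213638343943 555.7690547530658
```

View pics/t2.png

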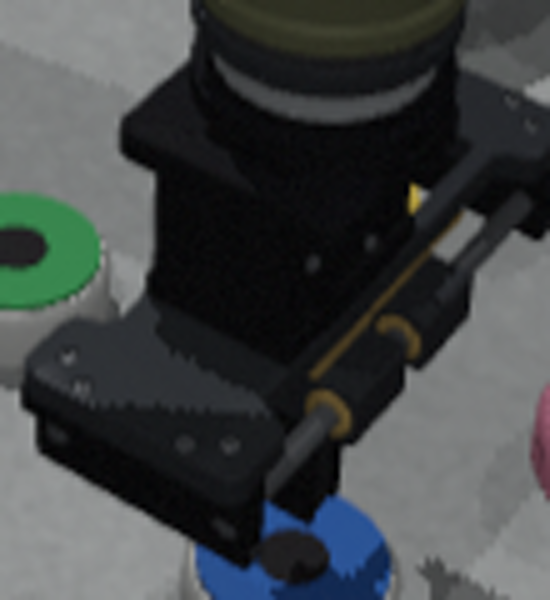

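Emit:
arm_command(
  translation=[
    [0,0,0.1],
    [0,0,0],
    [0,0,0],
    [0,0,0],
    [0,0,0],
    [0,0,0],
    [0,0,0],
    [0,0,0],
    [0,0,0],
    [0,0,0],
  ],
  twist=[0,0,0,0,0,0,0,0,0,0],
)

```text
time_s: 15.88
tool_pos: [0.492, -0.3564, 0.0257]
tool_rot: [-179.9, -2.0, 21.1]
force: [1.2, 0.3, 0.1]
grip_width: 0.0003
```

Emit:
arm_command(
  translation=[
    [0,0,0],
    [0,0,0],
    [0,0,0],
    [0,0,0],
    [0,0,0],
    [0,0,0],
    [0,0,0],
    [0,0,0],
    [0,0,0],
    [0,0,0],
  ],
  twist=[0,0,0,0,0,0,0,0,0,0],
)

```text
time_s: 17.12
tool_pos: [0.492, -0.3564, 0.0257]
tool_rot: [-179.9, -2.0, 21.1]
force: [0.1, 0.2, -0.6]
grip_width: 0.0004
```

```bash
python3 tip.py t3.png; python3 m.py | grep "(side\|top) \(green\)" ; python3 - <<'E'
from h import *
s=optics.read_camera('side');h=cv2.cvtColor(s['img'],cv2.COLOR_BGR2HSV)
# green display / console light
print(np.mean(s['img'][215:245,185:225],axis=(0,1)), np.mean(cv2.imread('pics/side0.png')[215:245,185:225],axis=(0,1)))
E
```

```text
[ 0.49203935 -0.35638118  0.02572569] [-179.90663143   -2.02722822   21.10018126]
0 287 565
0.02 291 522
0.03 293 501
0.04 295 479
win 285.58213638343943 555.7690547530658
[104.55083333 109.79333333 102.6       ] [92.7275     97.42833333 90.98416667]
```

Emit:
arm_command(
  translation=[
    [0,0,-3],
    [0,0,-5],
    [0,0,-5],
    [0,0,-5],
    [0,0,-5],
    [0,0,-5],
    [0,0,-2],
    [0,0,0],
    [0,0,0],
  ],
  twist=[0,0,0,0,0,0,0,0,0],
)

```text
time_s: 18.5
tool_pos: [0.4809, -0.3603, 0.3333]
tool_rot: [-179.8, -1.9, 21.0]
force: [0.4, 0.4, -0.0]
grip_width: 0.0005
```

```bash
python3 m.py | grep -A5 "blue\|yellow\|green\|red (19"; python3 - <<'E'
from h import *
a=shot('top','a2.png')['img'];b=shot('side','b2.png')['img']
for n,i,o in(('top',a,'top0'),('side',b,'side0')):
    d=cv2.absdiff(i,cv2.imread('pics/%s.png'%o)).max(2)
    k=cv2.morphologyEx((d>45).astype('u1'),2,np.ones((3,3)))
    for q in cv2.connectedComponentsWithStats(k)[2][1:]:
        if q[4]>25: print(n,q)
E
```

```text
top red (19, 304) [11. 17.] 8 [0.41  0.496 0.184]
top red (195, 229) [51. 21.] 74 [0.56  0.154 0.184]
    [197 203] [0.615 0.155 0.169] [0.61  0.147 0.199]
    [179 211] [0.599 0.191 0.169] [0.594 0.182 0.199]
    [192 256] [0.508 0.161 0.169] [0.505 0.154 0.199]
    [211 249] [0.522 0.124 0.169] [0.519 0.117 0.199]
top red (528, 188) [17. 13.] 90 [ 0.645 -0.502  0.184]
top blue (442, 270) [27. 29.] 90 [ 0.491 -0.355  0.03 ]
top yellow (378, 216) [26. 28.] 90 [ 0.611 -0.216  0.03 ]
top green (361, 270) [27. 27.] 45 [ 0.491 -0.178  0.03 ]
side blue (368, 372) [30. 38.] 90 [ 0.492 -0.358  0.03 ]
side blue (161, 92) [ 33. 117.] 88 [0.631 1.133 0.03 ]
side yellow (377, 300) [20. 32.] 90 [ 0.612 -0.221  0.03 ]
side green (313, 310) [22. 32.] 90 [ 0.493 -0.183  0.03 ]
top [202 184  11  13  79]
top [ 220  189   41   76 1600]
top [ 558  191   68   93 3047]
top [ 179  195   36   63 1284]
top [  315   194   257   277 21648]
top [ 254  196   47   55 1366]
top [125 202  38  58 999]
top [446 207  14  15 137]
top [548 209   9   8  45]
top [116 213  25  80 388]
top [493 220   8  13  82]
top [552 229  16  35 349]
top [210 255   6   7  37]
top [145 259  34  30 436]
top [548 279  15   7  79]
top [584 293   5   7  31]
top [476 321   8   5  30]
top [  22  397  250   75 7811]
top [366 444  10   7  39]
side [  331     0   119   153 11277]
side [ 9 18 13  8 82]
side [  0  30  39  39 996]
side [  0  74  34  40 646]
side [ 272  139  123   59 3181]
side [201 143  48  26 366]
side [192 144  34  17 165]
side [243 148  42  29 632]
side [  0 170  10  28 222]
side [251 180  28  15 186]
side [  39  195   49  147 4735]
side [  7 205  26  71 485]
side [284 238  55  29 938]
side [  62  344   32   82 1036]
side [ 64 359   7   5  26]
```

```bash
python3 -c "
from cell import env; print(env.sign_off())"
```

```text
the job is handed in; nothing more can be done
None
```

The panel is pushed shut, the blue sensor was pointed at for about 2.7 s, the hand was drawn away, and the job is handed in at about 18.5 s on the robot's clock.

- **Panel:** I pushed it by its red ledge with the shut fingertips; the highest force I read was about 3 N. By the camera it ended at or slightly past flush, an estimated -8 to -13 mm. That is inside the allowed overrun, but the edge-based estimates differed by a few millimetres.
- **Zeroing:** the fingertips were held over the middle of the blue sensor's window at an estimated 25 mm. The hand then rose about 30 cm straight up. I have no separate sign that the balance actually zeroed.
- **Height disagreement:** the reported tool height read about 30 mm lower than the fingertips seen in the side camera. Because of this my first pass went over the ledge without touching it. I used the camera-corrected height for the push and for the hold, so the 25 mm rests on that correction and is good to roughly ±4 mm.
- **Everything else:** at the last check the blue, yellow and green sensors measured at their starting positions in both views. I checked the other bench items only by comparing the images before and after. That showed large changes from the arm, its shadow and the panel, so it does not prove those items stayed put. The force readings showed no stray contact.

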